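# Take the orange cutter case out of the packed rack

### The arm

A 7-joint arm with a two-finger parallel gripper is mounted at the origin on the work surface. World frame = base frame: x ahead of the robot, y to its left, z up, the work surface at z = 0. Lengths are in m, angles in rad, forces in N, time in s.
With the tool pointing down it reaches from about 0.425 to 0.875 m from the base axis. Payload 4.7 kg.
Tool frame: the origin (TCP) lies between the finger pads; the fingertips stand 14 mm ahead of it and the grasp point (between the pads) lies 5 mm behind it; z points along the fingers, y is the line along which they close (so a half turn about z gives the same grasp; the last joint's range is limited). The gripper opens to 87 mm and grips with 3 to 60 N. Pads are 19 mm wide; open, the fingers measure 117 mm over their backs; the gripper's body (75 mm by 190 mm) begins 51 mm behind the grasp point.
Start: joints at [-1.198, 0.321, -0.07, 1.45, 0.023, 1.371, -0.057], TCP at [0.228, 0.609, 0.237] pointing down, gripper open.
Joint ranges: [-2.86, 2.86], [-0.3, 2.09], [-1.38, 1.24], [0.06, 2.45], [-1.56, 4.7], [0.09, 2.05], [-2.69, 2.69]. Speed limits (rad/s): [2.57, 2.57, 3.14, 3.14, 3.14, 3.14, 3.14].

### API

Orientations are given as a rotation vector (axis times angle).
In Python, from bench import ctrl gives the robot as it stands.
- The arm moves only by the shell command python3 -m inch 'ROWS' [OPENING] [FORCE]. ROWS is JSON, a list of rows, each a list of 6 numbers: the shift along the world's x, y, z in mm, then the turn, a rotation vector about the world's x, y, z in degrees. In form: [[tx, ty, tz, rx, ry, rz], ...]. A call has 1 to 20 rows; each row is the pose to reach, as a shift and turn from the pose commanded when the call began; what a row does not reach only later rows make up. A row lasts 1/8 s, in which the tool goes at most 62.5 mm and 10.7 degrees, less where a joint would pass 70% of its speed; a pose out of reach is approached as far as the arm can. A call with a gripper value outside its range is refused whole. OPENING is the finger opening in mm, from 0 to 87, set as the call begins (- or left out, the last holds). The fingers move at their own pace and stop on an object; FORCE is the grip in N (left out, the last holds). Time passes only in rows, so rows that repeat a pose let the fingers close. It gives the time, the measured TCP pose, the force, the opening and the grip force at its end, in the units of the state.
- ctrl.get_state(): the state, without advancing time (a new reading comes with each control period).
- ctrl.get_image(name): name is "scene" or "top" or "wrist"; returns (picture, depth): 384x512x3 uint8, red, green, blue; 384x512 float32, m along the optical axis (not along the pixel's ray), 0 where there is no reading.
- ctrl.camera_params(name): a dict with "mtx" (3x3 intrinsics, pixels), "T" (4x4, takes a point from camera to world coordinates). Camera axes: x right, y down, z forward; pixel columns grow to the right and rows downward; lengths in m; the calibration is good to about 2 mm. The wrist camera is an equidistant fisheye: a pixel r from the principal point sees the ray r / f radians off the axis. A picture is of the moment at which its call begins: read the wrist's pose just before it. camera_params takes no time and is no camera call; for the wrist camera it gives the pose at the moment of the call.
- ctrl.close_job(): hands the job in; it is judged then, once.
The state is a dict: "time": time; "joint_positions": joint angles; "qd": joint speeds; "joint_torque": joint torques, N m; "position": TCP position; "tool_rot": TCP orientation; "ft_force": force on the tool from outside, world axes, zero at the start; "torque": the same for the moment, N m; "grip_width": opening from 0.0 (shut) to 1.0 (fully open); "grip_force": force on a finger pad.
Only numpy, scipy, OpenCV 4.12 (cv2) and the standard library are available. Lean on these libraries where they do the work, as an engineer would, in place of code of your own. Each camera call takes 0.05 s, during which the arm holds its last target. There are 200 camera calls.

### The job

Take the orange case out of the tightly packed rack: hold it by the tab on top, tip its top forward towards the rack's open front while its foot is still in the rack, then draw it out. Stand it upright near the middle of the black rubber mat and let go, leaving the green and blue cases standing in their places.

Things in the scene. Friction and masses are not known exactly. Their poses are not given: they have to be found in the camera images.
- orange_case_mid (a point): Orange plastic case, to be taken: centre of its box (half-way up). Box 120 (x, front to back) x 44 (y, along the row) x 120 (z, up) mm, 0.25-0.5 kg. On its top a black square grip tab, 18 x 18 mm, 40 mm high; its axis is 28 mm to the -x (front, robot's) side of this point, so it spans 60-100 mm above this point. Starts in a rack floor 12 mm above the bench, front lip top 44 mm above the bench.
- green_case_mid (a point): Green case, same size, tab and point; stays in the rack. Fixed rack, turned as the cases: five places 45 mm apart, a fixed tabless grey block at each end, the three cases between in any order, 1.5 mm gaps. Front lip 12 mm thick, inner face 1.5 mm before the cases. Open back with a like rail; a strip across the back (top 168 mm over the bench) overhangs the cases' rear 13 mm, 26 mm above them.
- blue_case_mid (a point): Blue case, same size, tab and point; stays in the rack. In the rack the overhanging strip stops a case lifted straight up and the lip stops one slid straight out: tip its top 15-25 degrees towards its -x side over the lip's top edge (about 10 degrees frees it from the strip), then draw it up and forward.
- mat_top (a point): Centre of the top face of the fixed black rubber mat, 220 (x) x 180 (y) x 4 mm thick, lying flat on the bench; z is up.
Not all that is in view belongs to the job. There is more than one size of the part that bears blue_case_mid; the job needs the smallest.

How it is judged:
On the way:
1. the orange case is tipped by more than 10 degrees while its foot is still in the rack (angle between orange_case_mid's own z axis and vertical above 0.175 rad and height (world z) of orange_case_mid below 0.125 m and horizontal distance between orange_case_mid and mat_top above 0.15 m), for 0.1 s.
At the end, for the whole second after the job is handed in: The orange case stands upright (within about 6 degrees) and still on the mat, its centre within 45 mm of the mat's centre; the green and blue cases stand upright in the rack within 20 mm of where they were (horizontal distance between orange_case_mid and mat_top below 0.045 m and angle between each of orange_case_mid, green_case_mid, blue_case_mid's own z axis and vertical below 0.1 rad and height (world z) of orange_case_mid between 0.055 and 0.075 m and distance of each of green_case_mid, blue_case_mid from where it was at the start of the episode below 0.02 m); the robot touches nothing.
It fails at once if the green or blue case is tipped over by more than 20 degrees or pulled more than 50 mm from its place (distance of any of green_case_mid, blue_case_mid from where it was at the start of the episode above 0.05 m or angle between any of green_case_mid, blue_case_mid's own z axis and vertical above 0.35 rad).
It also fails if it takes over 42 s, if anything falls off the work surface, if the arm or the gripper's body presses on something with over 40 N, if the wrist force passes 120 N, or if a joint passes its speed limit or range.

## Working session

There is one attempt and no reset: what is moved stays moved. The work goes in short steps, Python scripts to look and compute and a shell command to move; the robot and the scene stay as the last step left them, time stands still between calls to the robot, and variables do not carry over. Pictures are saved under pics/ and viewed, at most 10 in all, crops included, and the job is handed in when it is done.

```bash
mkdir -p pics; python3 - <<'E'
from bench import ctrl
import cv2,numpy as np
s=ctrl.get_state();print(s['time'],s['position'],s['tool_rot'],s['grip_width'])
for n in ('scene','top'):
    p,d=ctrl.get_image(n);np.savez(f'pics/{n}.npz',p=p,d=d,**ctrl.camera_params(n))
    cv2.imwrite(f'pics/{n}0.png',cv2.cvtColor(p,cv2.COLOR_RGB2BGR))
E
```

```text
0.0 [0.22807569 0.60812487 0.2354705 ] [-5.60404669e-01 -3.09095032e+00  2.92706867e-03] 1.0024746312950763
```

View pics/scene0.png

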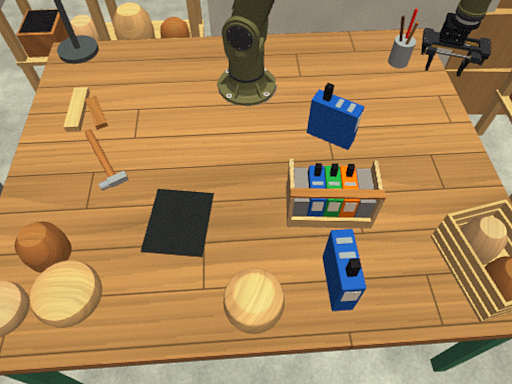

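View pics/top0.png

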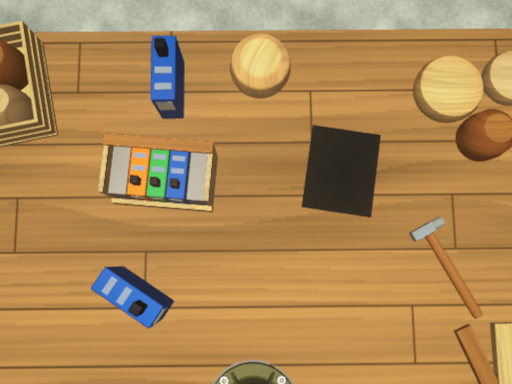

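The scene view has the rack at about (335,195), with blue, green and orange cases from left to right, and the mat at (178,222). The top view has orange (138,172), green (157,173) and blue (178,175) in the rack, and the mat at (341,171).

Blue candidates in the top view are (178,175) in the rack, (168,75) standing loose and (132,297) loose. The rack one fits, because it is the smallest and sits among the same-size cases. I'll confirm it in a crop and measure.

```bash
cat > h.py <<'E'
import numpy as np,cv2
def load(n):
    z=np.load(f'pics/{n}.npz');return z['p'],z['d'],z['mtx'],z['T']
def cloud(d,K,T):
    v,u=np.mgrid[:d.shape[0],:d.shape[1]]
    P=np.stack([(u-K[0,2])/K[0,0]*d,(v-K[1,2])/K[1,1]*d,d,np.ones_like(d)],-1)
    return (P@T.T)[...,:3]
E
python3 - <<'E'
from h import *
p,d,K,T=load('top');C=cloud(d,K,T)
cv2.imwrite('pics/crop1.png',cv2.cvtColor(cv2.resize(p[120:220,90:225],None,fx=5.9,fy=5.9,interpolation=cv2.INTER_CUBIC),cv2.COLOR_RGB2BGR))
hsv=cv2.cvtColor(p,cv2.COLOR_RGB2HSV);h=hsv[...,0].astype(int);s=hsv[...,1]
v,u=np.mgrid[:384,:512]
R=(v>140)&(v<205)&(u>105)&(u<210)
for n,a,b in(('orange',8,18),('green',50,80),('blue',105,125)):
    m=R&(h>=a)&(h<=b)&(s>120)&(abs(C[...,2]-.132)<.006)
    r=cv2.minAreaRect(C[m][:,:2].astype(np.float32)*1000);print(n,m.sum(),np.round(np.median(C[m],0),4),r)
tab=R&(C[...,2]>.160)&(p.max(2)<70)
n,l,st,c=cv2.connectedComponentsWithStats(tab.astype(np.uint8))
for i in range(1,n):
    if st[i,4]>8: q=C[l==i];print('tab',c[i].round(1),st[i,4],q.mean(0).round(4),q.min(0).round(3),q.max(0).round(3))
m=(v>115)&(v<225)&(u>290)&(u<390)&(p.max(2)<60);q=C[m]
print('mat',m.sum(),q.mean(0).round(4),cv2.minAreaRect(q[:,:2].astype(np.float32)*1000))
# row of surrounding: other blue cases
for nm,r in(('b1',(30,125,145,190)),('b2',(260,335,85,180))):
    m=(v>r[0])&(v<r[1])&(u>r[2])&(u<r[3])&(h>105)&(h<125)&(s>120);q=C[m];zt=np.percentile(q[:,2],97)
    t=q[abs(q[:,2]-zt)<.006];print(nm,zt.round(3),cv2.minAreaRect(t[:,:2].astype(np.float32)*1000))
E
```

```text
orange 716 [0.5621 0.2626 0.1319] ((560.0982055664062, 212.1917724609375), (242.79469299316406, 113.1605224609375), 84.40234375)
green 577 [0.5564 0.2146 0.1319] ((561.705078125, 216.97874450683594), (43.732261657714844, 112.01980590820312), 84.97966003417969)
blue 613 [0.5535 0.1703 0.1319] ((558.214111328125, 172.53720092773438), (44.988059997558594, 111.07530975341797), 84.7701644897461)
tab [135.9 180.9] 24 [0.5373 0.2591 0.1684] [0.531 0.254 0.161] [0.548 0.269 0.174]
tab [155.6 182.6] 27 [0.5332 0.2146 0.1682] [0.528 0.21  0.161] [0.543 0.224 0.175]
tab [175.  183.2] 31 [0.5309 0.1702 0.1709] [0.523 0.164 0.162] [0.54  0.181 0.175]
mat 5506 [ 0.5853 -0.2356  0.0102] ((505.2263488769531, -194.3060302734375), (228.50875854492188, 440.00946044921875), 63.50093460083008)
b1 0.165 ((807.8973388671875, 203.14344787597656), (157.88414001464844, 56.772560119628906), 0.2728917896747589)
b2 0.165 ((279.41796875, 274.5464172363281), (156.82977294921875, 56.84617233276367), 56.41282653808594)
```

View pics/crop1.png

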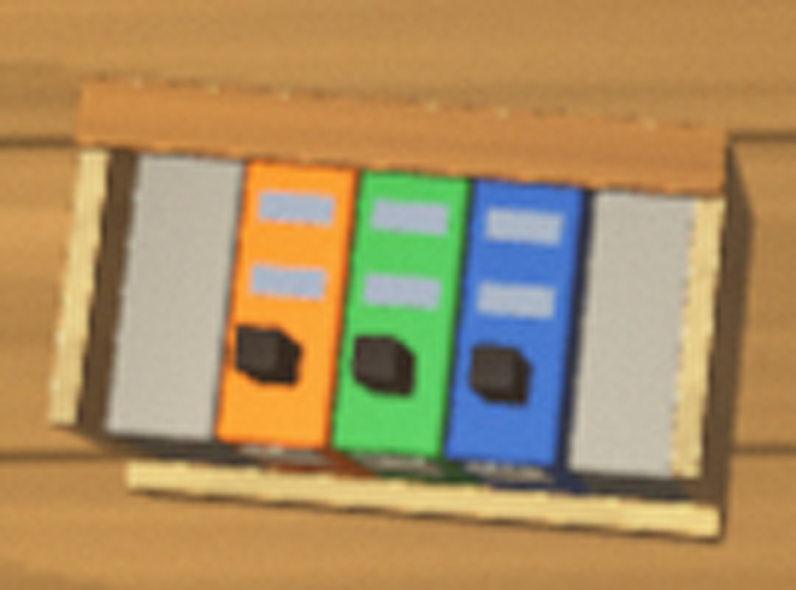

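The crop confirms it: the rack's blue case (crop (520,320)) has a 44 mm wide top, against 57 mm on the loose ones. The orange case's tab is at (265,355) in the crop. Next I move above the orange tab for a closer wrist measurement.

```bash
python3 -m inch '[[30,-30,60,0,0,-8],[307,-349,85,0,0,-74],[307,-349,85,0,0,-74],[307,-349,85,0,0,-74],[307,-349,85,0,0,-74],[307,-349,85,0,0,-74],[307,-349,85,0,0,-74],[307,-349,85,0,0,-74],[307,-349,85,0,0,-74],[307,-349,85,0,0,-74],[307,-349,85,0,0,-74],[307,-349,85,0,0,-74]]' 60 20
python3 - <<'E'
from h import *
from bench import ctrl
s=ctrl.get_state();print(s['position'],s['tool_rot'],s['ft_force'])
cp=ctrl.camera_params('wrist');p,d=ctrl.get_image('wrist');np.savez('pics/wrist.npz',p=p,d=d,**cp);print(cp['mtx'],cp['T'].round(4))
cv2.imwrite('pics/w0.png',cv2.cvtColor(cv2.resize(p,None,fx=1.5,fy=1.5),cv2.COLOR_RGB2BGR))
p,d,K,T=load('top');C=cloud(d,K,T)
v,u=np.mgrid[:384,:512]
m=(v>115)&(v<225)&(u>290)&(u<390)&(p.max(2)<60)
n,l,st,c=cv2.connectedComponentsWithStats(m.astype(np.uint8));i=1+st[1:,4].argmax();q=C[l==i]
print('mat',np.median(q,0),cv2.minAreaRect(q[:,:2].astype(np.float32)*1000))
E
```

```text
time: 1.6
position: [0.5344, 0.261, 0.3214]
tool_rot: [-2.305, -2.134, 0.0]
ft_force: [0.8, 0.7, -0.1]
grip_width: 0.69
grip_force: 0.0
[0.53438916 0.26102305 0.32140614] [-2.30487155e+00 -2.13430583e+00  3.63173000e-04] [ 0.75761362  0.68626964 -0.14743948]
[[297.31863964   0.         256.202273  ]
 [  0.         297.31863964 192.62483802]
 [  0.           0.           1.        ]] [[ 9.970e-01 -7.450e-02 -2.270e-02  5.401e-01]
 [-7.790e-02 -9.564e-01 -2.816e-01  3.380e-01]
 [-7.000e-04  2.825e-01 -9.593e-01  4.687e-01]
 [ 0.000e+00  0.000e+00  0.000e+00  1.000e+00]]
mat [ 0.58533738 -0.23634455  0.00419256] ((505.2263488769531, -194.3060302734375), (228.50875854492188, 440.00946044921875), 63.50093460083008)
```

View pics/w0.png

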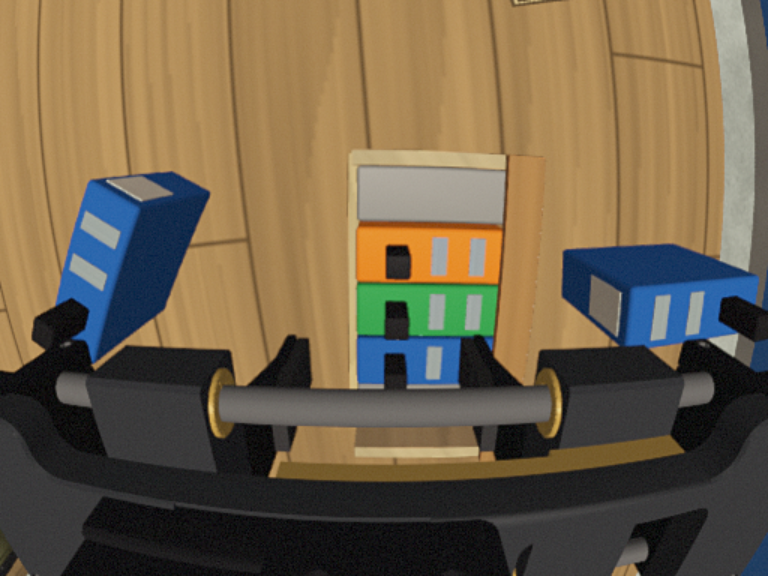

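The wrist view shows the orange tab at about (397,262) in the enlarged picture, with green and blue below it. I'll measure from the wrist depth using the fisheye model.

```bash
cat >> h.py <<'E'
def fcloud(d,K,T):
    v,u=np.mgrid[:d.shape[0],:d.shape[1]]
    x=(u-K[0,2])/K[0,0];y=(v-K[1,2])/K[1,1];r=np.hypot(x,y)+1e-9
    k=np.tan(np.minimum(r,1.5))/r
    return (np.stack([x*k*d,y*k*d,d,np.ones_like(d)],-1)@T.T)[...,:3]
E
python3 - <<'E'
from h import *
p,d,K,T=load('wrist');C=fcloud(d,K,T);v,u=np.mgrid[:384,:512]
hsv=cv2.cvtColor(p,cv2.COLOR_RGB2HSV);h=hsv[...,0].astype(int);s=hsv[...,1]
R=(v>140)&(v<258)&(u>233)&(u<335)
for n,a,b in(('orange',8,18),('green',50,80),('blue',105,125)):
    m=R&(h>=a)&(h<=b)&(s>150)&(abs(C[...,2]-.132)<.006)
    k,l,st,c=cv2.connectedComponentsWithStats(m.astype(np.uint8));i=1+st[1:,4].argmax();q=C[l==i]
    print(n,len(q),q[:,2].mean().round(4),cv2.minAreaRect(q[:,:2].astype(np.float32)*1000))
for z0 in(.15,.168):
  tab=R&(C[...,2]>z0)&(C[...,2]<.185)&(p.max(2)<70)&(v<225)
  n,l,st,c=cv2.connectedComponentsWithStats(tab.astype(np.uint8))
  for i in range(1,n):
    if st[i,4]>25: q=C[l==i];print('tab',z0,c[i].round(1),st[i,4],q.mean(0).round(4),np.percentile(q,3,0).round(4),np.percentile(q,97,0).round(4))
p,d,K,T=load('top');C=cloud(d,K,T);v,u=np.mgrid[:384,:512]
m=(v>115)&(v<225)&(u>290)&(u<390)&(p.max(2)<60)&(C[...,2]<.02);q=C[m]
print('mat',q.mean(0),np.percentile(q,[.5,99.5],0).round(4))
E
```

```text
orange 2544 0.131 ((568.7529907226562, 263.487060546875), (44.16587448120117, 114.41184997558594), 84.55267333984375)
green 2161 0.1311 ((564.8358154296875, 218.38394165039062), (43.78847885131836, 112.63114929199219), 84.99251556396484)
blue 1537 0.1312 ((547.4314575195312, 174.74366760253906), (43.07542037963867, 86.4303207397461), 84.56365203857422)
tab 0.15 [264.9 175.4] 296 [0.5435 0.2679 0.1691] [0.5363 0.2583 0.1541] [0.5506 0.2752 0.1724]
tab 0.15 [264.1 214.9] 294 [0.5395 0.2241 0.168 ] [0.5319 0.2149 0.1532] [0.5472 0.2299 0.1724]
tab 0.168 [265.  176.9] 251 [0.5434 0.2667 0.1709] [0.5362 0.258  0.1688] [0.5506 0.2746 0.1725]
tab 0.168 [264.2 217.5] 214 [0.5394 0.2222 0.1711] [0.5317 0.2147 0.1694] [0.5471 0.2292 0.1724]
mat [ 0.58641591 -0.23672289  0.00418506] [[ 0.4751 -0.3327 -0.0025]
 [ 0.7001 -0.141   0.0111]]
```

```bash
python3 -m inch '[[7,6,-40,0,0,-0.8],[7,6,-80,0,0,-0.8],[7,6,-80,0,0,-0.8],[7,6,-80,0,0,-0.8],[7,6,-80,0,0,-0.8]]' 60 20
cat > m.py <<'E'
from h import *
from bench import ctrl
s=ctrl.get_state();print(s['position'],s['tool_rot'],s['ft_force'])
cp=ctrl.camera_params('wrist');T,K=cp['T'],cp['mtx'];p,d=ctrl.get_image('wrist');C=fcloud(d,K,T);v,u=np.mgrid[:384,:512]
print(ctrl.get_state()['position'])
cv2.imwrite('pics/w1.png',cv2.cvtColor(cv2.resize(p,None,fx=1.5,fy=1.5),cv2.COLOR_RGB2BGR))
np.savez('pics/wrist1.npz',p=p,d=d,**cp)
hsv=cv2.cvtColor(p,cv2.COLOR_RGB2HSV);h=hsv[...,0].astype(int);s=hsv[...,1]
m=(h>=8)&(h<=18)&(s>150)&(abs(C[...,2]-.132)<.006)&(abs(C[...,1]-.26)<.06)&(abs(C[...,0]-.56)<.09)
k,l,st,c=cv2.connectedComponentsWithStats(m.astype(np.uint8));i=1+st[1:,4].argmax();q=C[l==i]
print(len(q),q[:,2].mean().round(4),cv2.minAreaRect(q[:,:2].astype(np.float32)*1000))
tab=(C[...,2]>.168)&(C[...,2]<.178)&(p.max(2)<70)&(abs(C[...,1]-.262)<.025)&(abs(C[...,0]-.542)<.025)
q=C[tab];print(tab.sum(),cv2.minAreaRect(q[:,:2].astype(np.float32)*1000),u[tab].mean(),v[tab].mean())
E
python3 m.py
```

```text
time: 2.28
position: [0.5433, 0.2661, 0.244]
tool_rot: [2.322, 2.115, 0.006]
ft_force: [-0.1, -1.1, 0.4]
grip_width: 0.689
grip_force: 0.0
[0.54327459 0.2661496  0.24396565] [2.32213464 2.11479726 0.00579629] [-0.09756052 -1.0733675   0.35478506]
[0.54312498 0.26608657 0.24368869]
4096 0.131 ((569.422607421875, 263.63140869140625), (45.18510055541992, 115.69854736328125), 83.67455291748047)
457 ((543.7224731445312, 266.1341247558594), (18.105045318603516, 17.46165657043457), 84.00186920166016) 256.9671772428884 207.4835886214442
```

```bash
python3 -m inch '[[0,0,-40,0,0,0],[0,0,-75,0,0,0],[0,0,-90,0,0,0],[0,0,-90,0,0,0],[0,0,-90,0,0,0]]' 60 20; python3 -m inch '[[0,0,0,0,0,0],[0,0,0,0,0,0],[0,0,0,0,0,0],[0,0,0,0,0,0],[0,0,0,0,0,0],[0,0,0,0,0,0]]' 5 45
```

```text
time: 2.95
position: [0.5434, 0.2661, 0.1534]
tool_rot: [2.322, 2.115, 0.004]
ft_force: [0.1, -0.0, 0.5]
grip_width: 0.689
grip_force: 0.0
time: 3.7
position: [0.5426, 0.2655, 0.1516]
tool_rot: [2.323, 2.115, 0.001]
ft_force: [0.8, 0.3, -0.8]
grip_width: 0.201
grip_force: 45.0
```

```bash
python3 - <<'E'
import numpy as np
ps=np.radians(-5.5)
for th,bx,bz in[(0,0,3),(2,.4,5),(4,1.1,6),(6,1.6,7),(8,2.3,8),(10,3,9),(12,3.7,10),(14,4.8,11),(16,6,12),(18,7,12)]:
    t=np.radians(th);c,s=np.cos(t),np.sin(t)
    dx=bx+32*c-139.6*s-32;dz=bz+32*s+139.6*c-139.6
    print([round(float(x),1) for x in(dx*np.cos(ps),dx*np.sin(ps),dz,th*np.sin(ps),-th*np.cos(ps),0)])
E
```

```text
[0.0, -0.0, 3.0, -0.0, 0.0, 0.0]
[-4.5, 0.4, 6.0, -0.2, -2.0, 0.0]
[-8.7, 0.8, 7.9, -0.4, -4.0, 0.0]
[-13.1, 1.3, 9.6, -0.6, -6.0, 0.0]
[-17.4, 1.7, 11.1, -0.8, -8.0, 0.0]
[-21.6, 2.1, 12.4, -1.0, -10.0, 0.0]
[-25.9, 2.5, 13.6, -1.2, -11.9, 0.0]
[-29.8, 2.9, 14.6, -1.3, -13.9, 0.0]
[-33.6, 3.2, 15.4, -1.5, -15.9, 0.0]
[-37.5, 3.6, 15.1, -1.7, -17.9, 0.0]
```

```bash
python3 -m inch '[[0,0,2,0,0,0],[-2.2,0.2,4.5,-0.1,-1,0],[-4.5,0.4,6,-0.2,-2,0],[-6.6,0.6,7,-0.3,-3,0],[-8.7,0.8,7.9,-0.4,-4,0],[-10.9,1.0,8.8,-0.5,-5,0],[-13.1,1.3,9.6,-0.6,-6,0],[-13.1,1.3,9.6,-0.6,-6,0],[-13.1,1.3,9.6,-0.6,-6,0]]'
```

```text
time: 4.82
position: [0.5294, 0.2669, 0.1614]
tool_rot: [2.264, 2.061, 0.109]
ft_force: [3.3, 0.4, -4.2]
grip_width: 0.203
grip_force: 45.0
```

```bash
python3 -m inch '[[-2.1,0.2,0.8,-0.1,-1,0],[-4.3,0.4,1.5,-0.2,-2,0],[-6.4,0.6,2.2,-0.3,-3,0],[-8.5,0.8,2.8,-0.4,-4,0],[-10.6,1,3.4,-0.5,-5,0],[-12.8,1.2,4,-0.6,-5.9,0],[-16.7,1.6,5,-0.7,-7.9,0],[-20.5,1.9,5.8,-0.9,-9.9,0],[-24.4,2.3,5.5,-1.1,-11.9,0],[-24.4,2.3,5.5,-1.1,-11.9,0],[-24.4,2.3,5.5,-1.1,-11.9,0],[-24.4,2.3,5.5,-1.1,-11.9,0]]'
python3 - <<'E'
from bench import ctrl
import cv2
p,d=ctrl.get_image('scene');cv2.imwrite('pics/s1.png',cv2.cvtColor(cv2.resize(p[130:270,250:420],None,fx=4,fy=4),cv2.COLOR_RGB2BGR))
E
```

```text
time: 6.32
position: [0.5044, 0.2692, 0.1665]
tool_rot: [2.141, 1.948, 0.306]
ft_force: [0.5, -0.8, -3.1]
grip_width: 0.203
grip_force: 45.0
```

View pics/s1.png

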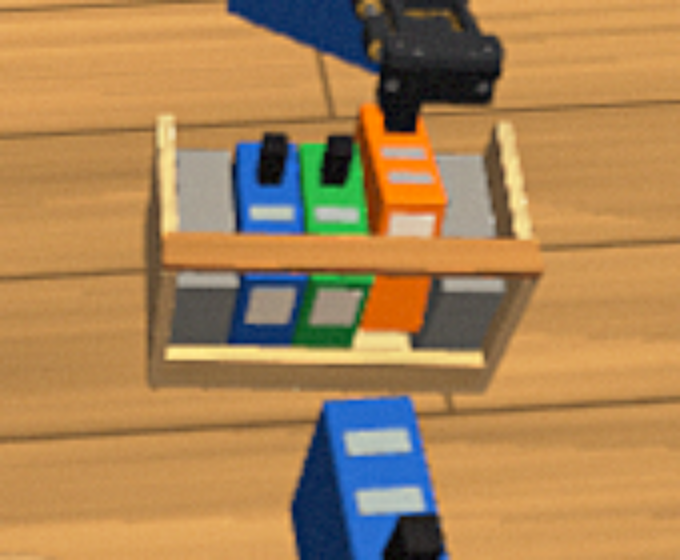

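The picture shows the orange case (405,220) tipped forward, with green and blue upright. Next I draw it up and forward.

```bash
python3 -m inch '[[-1,0,8,0,0,0],[-2,0.2,16,0,0,0],[-3,0.3,24,0,0,0],[-4,0.4,32,0,0,0],[-6,0.6,42,0,0,0],[-14,1.4,50,0,0,0],[-26,2.6,58,0,0,0],[-38,3.8,66,0,0,0],[-46,4.6,80,0,0,0],[-50,5,100,0,0,0],[-50,5,125,0,0,0],[-50,5,155,0,0,0],[-50,5,155,0,0,0],[-50,5,155,0,0,0]]'
```

```text
time: 8.12
position: [0.4542, 0.2739, 0.3206]
tool_rot: [2.14, 1.948, 0.306]
ft_force: [-0.1, 0.2, -3.7]
grip_width: 0.202
grip_force: 45.0
```

```bash
python3 -m inch '[[0,0,30,0.4,4.5,0],[5,-10,49,0.9,9,0],[15,-35,49,1.3,13.5,0],[25,-75,49,1.7,17.8,0],[35,-120,49,1.7,17.8,0],[45,-165,49,1.7,17.8,0],[55,-210,49,1.7,17.8,0],[65,-260,49,1.7,17.8,0],[75,-310,49,1.7,17.8,0],[85,-360,49,1.7,17.8,0],[95,-405,49,1.7,17.8,0],[100,-445,49,1.7,17.8,0],[103,-475,49,1.7,17.8,0],[105,-495,49,1.7,17.8,0],[105,-508,49,1.7,17.8,0],[105,-508,49,1.7,17.8,0],[105,-508,49,1.7,17.8,0],[105,-508,49,1.7,17.8,0]]'
python3 - <<'E'
from h import *
from bench import ctrl
p,d=ctrl.get_image('scene');cv2.imwrite('pics/s2.png',cv2.cvtColor(p,cv2.COLOR_RGB2BGR))
E
```

```text
time: 10.38
position: [0.5601, -0.2325, 0.3706]
tool_rot: [2.32, 2.117, 0.003]
ft_force: [-0.0, -0.3, -2.9]
grip_width: 0.2
grip_force: 45.0
```

View pics/s2.png

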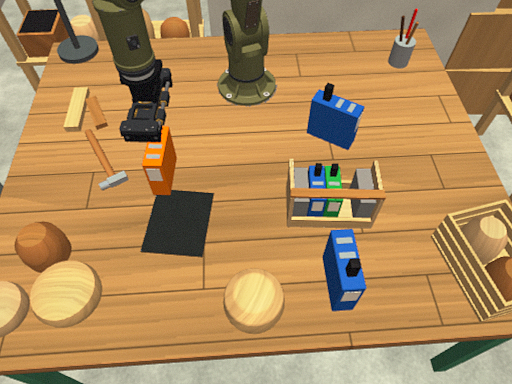

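The orange case hangs upright (160,160), with green and blue still in the rack. Lowering onto the mat.

```bash
python3 -m inch '[[0,0,-30,0,0,0],[0,0,-70,0,0,0],[0,0,-110,0,0,0],[0,0,-150,0,0,0],[0,0,-180,0,0,0],[0,0,-200,0,0,0],[0,0,-212,0,0,0],[0,0,-218,0,0,0],[0,0,-220,0,0,0],[0,0,-220,0,0,0],[0,0,-220,0,0,0]]'; python3 -m inch '[[0,0,-2,0,0,0],[0,0,-4,0,0,0],[0,0,-4,0,0,0],[0,0,-4,0,0,0]]'
```

```text
time: 11.8
position: [0.5601, -0.234, 0.1514]
tool_rot: [2.321, 2.114, 0.003]
ft_force: [0.1, 0.3, -3.6]
grip_width: 0.203
grip_force: 45.0
time: 12.3
position: [0.5598, -0.2338, 0.1466]
tool_rot: [2.322, 2.114, 0.002]
ft_force: [-0.3, -0.4, -4.1]
grip_width: 0.201
grip_force: 45.0
```

```bash
python3 -m inch '[[0,0,-1,0,0,0],[0,0,-2,0,0,0],[0,0,-2,0,0,0],[0,0,-2,0,0,0]]';  python3 -m inch '[[0,0,-1,0,0,0],[0,0,-1.5,0,0,0],[0,0,-1.5,0,0,0],[0,0,-1.5,0,0,0]]'
```

```text
time: 12.8
position: [0.5598, -0.2338, 0.1447]
tool_rot: [2.322, 2.114, 0.002]
ft_force: [-0.0, -0.5, -3.7]
grip_width: 0.202
grip_force: 45.0
time: 13.3
position: [0.56, -0.2338, 0.1436]
tool_rot: [2.322, 2.114, 0.003]
ft_force: [-0.2, 0.5, 0.7]
grip_width: 0.199
grip_force: 45.0
```

Contact is made, with the weight off the wrist. Releasing and backing off.

```bash
python3 -m inch '[[0,0,0,0,0,0],[0,0,0,0,0,0],[0,0,0,0,0,0],[0,0,0,0,0,0],[0,0,0,0,0,0]]' 50 5; python3 -m inch '[[0,0,8,0,0,0],[0,0,30,0,0,0],[0,0,70,0,0,0],[0,0,120,0,0,0],[-30,0,160,0,0,0],[-60,0,180,0,0,0],[-60,0,180,0,0,0],[-60,0,180,0,0,0],[-60,0,180,0,0,0]]'
python3 - <<'E'
from h import *
from bench import ctrl
p,d=ctrl.get_image('scene');cp=ctrl.camera_params('scene');C=cloud(d,cp['mtx'],cp['T'])
cv2.imwrite('pics/s3.png',cv2.cvtColor(p,cv2.COLOR_RGB2BGR))
hsv=cv2.cvtColor(p,cv2.COLOR_RGB2HSV);h=hsv[...,0].astype(int)
m=(h>=8)&(h<=18)&(hsv[...,1]>150)&(abs(C[...,2]-.124)<.006)&(abs(C[...,1]+.235)<.1)&(abs(C[...,0]-.587)<.12)
q=C[m];print(len(q),q.mean(0),q[:,2].std(),cv2.minAreaRect(q[:,:2].astype(np.float32)*1000))
E
```

```text
time: 13.92
position: [0.5598, -0.2338, 0.1432]
tool_rot: [2.322, 2.114, 0.002]
ft_force: [-0.8, 0.8, -0.1]
grip_width: 0.56
grip_force: 0.0
time: 15.05
position: [0.5002, -0.2331, 0.3222]
tool_rot: [2.322, 2.116, -0.0]
ft_force: [-0.1, -0.2, -0.1]
grip_width: 0.576
grip_force: 0.0
417 [ 0.59798026 -0.23146995  0.12445003] 0.002032789652118041 ((589.66064453125, -233.35118103027344), (44.61661148071289, 119.56153869628906), 85.00973510742188)
```

View pics/s3.png

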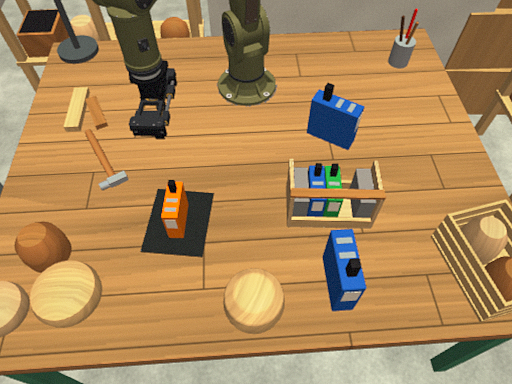

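The orange case stands upright at (175,212), near the mat's middle, with its centre at about (0.590, -0.233). Green (334,190) and blue (317,190) stand in their places.

```bash
python3 -c "
from bench import ctrl
print(ctrl.close_job())"
```

```text
the job is handed in; nothing more can be done
None
```

I handed the job in at about 15 s. The orange case was tipped about 18° in the rack and drawn out, and now stands upright about 4 mm from the mat's centre by my measurement. The green and blue cases still stand in their rack places; the hand-in returned no verdict.

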